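# Refit the filter frame in the bench air cleaner

## Task

Put the filter frame lying on the worktop back into the bay of the flat air cleaner: hook its notched tongue under the retaining lip at one end of the bay, feeling sideways until the notch slips over the key stud hidden under the lip, then press the other end down until the sprung catch snaps out over it and the frame lies flat and fully home. Let go of it and leave the cup, the bottle and the carton standing where they are.

Things in the scene. Friction and masses are not known exactly. Their poses are not given: they have to be found in the camera images.
- filter_housing: Flat white air cleaner, 186 x 150 mm, fixed on the worktop, open bay in its top. Origin: centre of its underside; z up; x runs along the bay from the catch end (-x, robot side) to the lip end (+x). Bay 156 mm long (x -77 to +79), 130 wide (y -65 to +65), floor at z 35, rim at z 49.5 mm. Lip to catch-end wall is 144 mm, shorter than the frame (152), so the frame enters only tilted, tongue first.
- lip_edge (a point): Middle of the lower free edge of the aluminium retaining lip (housing x 67, y 0, z 45.5 mm). The lip spans the whole width at the +x end and overhangs the bay by 12 mm (x 67 to 79); it is 4 mm thick, its underside 10.5 mm above the bay floor, its top flush with the rim.
- bay_floor (a point): Centre of the bay floor (housing x 0, y 0, z 35 mm). From the floor under the lip, out of sight from above, rises a square key stud, 8 x 8 mm, at housing x 73, anywhere from y -12 to +12 mm, not reported. A tongue that meets it stops at x 69; with the notch over it, at x 79.
- catch (a joint): Sprung catch in a 44 mm wide grey tower (29 mm above the bay floor, x -96 to -77) in the middle of the catch end. 0 = fully out; grows (m) to 0.010 as pushed back towards housing -x. A frame end pressed down on its sloping nose pushes it back (about 5 to 15 N downwards on the frame end), then it springs out over the frame. The frame's weight alone does not do this.
- catch_nose (a point): Tip of the catch's nose, middle (housing x -70, y 0, z 49 mm when out): the nose is 30 mm wide and stands 7 mm into the bay, its tip 14 mm above the bay floor; its upper face slopes 65 degrees from level, back and up to the tower 26 mm above the floor.
- filter_frame: Grey rigid filter frame with white pleats, 0.15 to 0.31 kg, 152 x 100 x 10 mm (x, y, z). Origin: middle of its length, on the underside; z up as it lies at the start. Thick part: x -75 to +59; at +x a tongue (x 59 to 77, 92 wide, 5 thick, level with the underside) with a notch for the stud in its middle, 15 wide, 13 deep. Seated, its underside is on the bay floor, with 4 mm play lengthwise.
- tongue_tip (a point): Middle of the lower edge of the tongue's end (frame x 77, y 0, z 0 mm).
- near_edge (a point): Middle of the upper edge of the frame's catch end (frame x -75, y 0, z 10 mm). A plain flat land, x -75 to -38, lies between this end and the grip bar: a place to press on.
- grip_bar (a point): Middle of the grip bar (frame x -20, y 0, z 32 mm), which runs across the frame along y: 12 mm wide in x, 96 mm long, z 26 to 38 mm, open underneath between end posts at y +44 and -44 mm.
- cup_with_lid: Bystander: white cup with a dark lid, 55 mm wide, 58 mm high; origin at the centre of its underside.
- white_bottle: Bystander: white reagent bottle, 56 mm wide, 132 mm high; origin at the centre of its underside.
- caps_box: Bystander: small blue carton, 55 x 90 x 45 mm high; origin at the centre of its underside.

How it is judged (in metres and radians):
On the way:
1. the tongue is under the lip with its notch over the stud, the catch end of the frame still up (x of tongue_tip in the frame of filter_housing above 0.073 m and z of tongue_tip in the frame of filter_housing below 0.0415 m and z of near_edge in the frame of filter_housing above 0.052 m), for 0.1 s.
At the end, for the whole second after the job is handed in: The frame lies flat on the bay floor (within 2 degrees), its tongue at least 5 mm under the lip, its catch end below the nose, and the catch is fully out (within 2 mm) over it; the frame is at rest and released (x of tongue_tip in the frame of filter_housing above 0.072 m and z of tongue_tip in the frame of filter_housing below 0.0385 m and z of near_edge in the frame of filter_housing below 0.0485 m and angle between the z axis of filter_frame and the z axis of filter_housing, either way round below 0.035 rad and angle between the x axis of filter_frame and the x axis of filter_housing, either way round below 0.07 rad and value of joint catch below 0.002 m and linear speed of filter_frame below 0.01 m/s); the robot touches nothing.
It fails at once if a bystander (cup, bottle or carton) is shifted by more than 30 mm or tipped over (distance of any of cup_with_lid, white_bottle, caps_box from where it was at the start of the episode above 0.03 m or angle between any of cup_with_lid, white_bottle, caps_box's own z axis and vertical above 0.5 rad).
It also fails if it takes over 64 s, if anything falls off the work surface, if the arm or the gripper's body presses on something with over 40 N, if the wrist force passes 120 N, or if a joint passes its speed limit or range.

## Robot

A 6-joint arm with a two-finger parallel gripper is mounted at the origin on a cart in front of the work surface, level with it; the furniture and walls round the work are solid. World frame = base frame: x ahead of the robot, y to its left, z up, the work surface at z = 0. Lengths are in mm, angles in rad, forces in N, time in s.
With the tool pointing down it reaches from about 350 to 975 mm from the base axis. Payload 7.1 kg.
Tool frame: the origin (TCP) lies at the very end of the fingers, on their centre line; the grasp point (between the pads) lies 19 mm behind it (env.hold_point_z is the distance from the TCP to the grasp point, in mm); x points along the fingers, y is the direction in which the jaws open and shut, and the axes are right-handed (so a half turn about x gives the same grasp; the last joint's range is limited). The gripper opens to 88 mm and grips with 3 to 60 N. Pads are 20 mm wide; open, the fingers measure 115 mm over their backs; the gripper's body (75 mm by 178 mm) begins 61 mm behind the grasp point.
Start: joints at [-1.227, 0.423, 1.63, -0, 1.089, -0.019], TCP at [221.825, -584.293, 194.775] pointing down, gripper open.
Joint ranges: [-3, 3], [-0.9, 2.11], [0.09, 2.58], [-1.31, 4.45], [0.11, 2.69], [-2.54, 2.54]. Speed limits (rad/s): [2.39, 2.39, 3.01, 3.14, 3.14, 3.14].

## Interface

Orientations are given as a unit quaternion [w, x, y, z].
In Python, from workcell import env gives the robot as it stands. Calls block until the motion is done:
- env.movep(position, orientation): joint-space move of the TCP to a pose.
- env.movel(position, frame=None, max_speed=150): straight line of the TCP; frame=None keeps the orientation; max_speed is the mean speed in mm/s.
- env.movej(angles): joint-space move.
- env.open_gripper() and env.close_gripper(grasp_force=None): open the fingers fully, or close them until they stop; grasp_force is the grip in N (None keeps the last).
- env.pause(seconds).
- env.inverse_kinematics(position, orientation): joint angles nearest the present ones, or None.
- env.read_camera(name): name is "scene" or "top" or "wrist"; returns the picture (480x640x3 uint8, red, green, blue); there is no depth.
- env.camera_params(name): a dict with "vfov" (degrees; the focal length in pixels is half the picture's height over the tangent of half this angle, whatever the lens; pixels are square), "cx", "cy" (the principal point, pixels), "D" ([k1, k2, p1, p2, k3] as OpenCV has them; the pictures are not rectified), "xyz" and "rotation" of the camera in the world. Camera axes: x right, y up, looking along -z (the intrinsics and any distortion apply to the point x, -y, -z); pixel columns grow to the right and rows downward; lengths in mm; the calibration is good to about 2 mm. A picture is of the moment at which its call begins: read the wrist's pose just before it. camera_params takes no time and is no camera call; for the wrist camera it gives the pose at the moment of the call.
A pose or a line that the arm cannot do raises env.IKError and nothing moves.
- env.finish_job(): hands the job in, once; it reports no verdict.
Readings, each from a call of its own:
- env.get_t(): time.
- env.get_joint_pos(): joint angles.
- env.get_qvel(): joint speeds.
- env.get_joint_torque(): joint torques, N m.
- env.get_eef_pos(): TCP position.
- env.get_ee_rot(): TCP orientation.
- env.get_ft_force(): force on the tool from outside, world axes, zero at the start.
- env.get_moment(): the same for the moment, N m.
- env.get_grip_width(): finger opening in mm.
Only numpy, scipy, OpenCV 4.12 (cv2) and the standard library are available. Lean on these libraries where they do the work, as an engineer would, in place of code of your own. Each camera call takes 0.05 s, during which the arm holds its last target. There are 200 camera calls.

## Working session

There is one attempt and no reset: what is moved stays moved. The work goes in short steps, each a Python script; the robot and the scene stay as the last script left them, time stands still between calls to the robot, and variables do not carry over. Pictures are saved under pics/ and viewed, about 8 in all and at most 12, crops included, and the job is handed in when it is done.

```bash
ls; mkdir -p pics; python3 - <<'E'
from workcell import env
import cv2,json
for n in("top","scene"):
    im=env.read_camera(n); cv2.imwrite(f"pics/{n}0.png",im[:,:,::-1])
for n in("top","scene","wrist"):
    p=env.camera_params(n); print(n,{k:(v.tolist() if hasattr(v,'tolist') else v) for k,v in p.items()})
print(env.get_t(),env.get_ee_rot(),env.get_ft_force(),env.hold_point_z)
E
```

```text
pics
top {'vfov': 43.93216734006857, 'cx': 315.27735495112603, 'cy': 241.76196904173017, 'D': [0.00045649214821656545, 0.0, 0.0, 0.0, 0.0], 'xyz': [255.48773414659703, -56.588089782007394, 1492.5648124779957], 'rotation': [0.7122196001425202, 0.048280482433964156, -0.05983478379283884, -0.6977334984342064]}
scene {'vfov': 46.05300405285797, 'cx': 323.5848953955403, 'cy': 229.6923770242226, 'D': [0.03979390512937961, 0.0, 0.0, 0.0, 0.0], 'xyz': [-485.13102198284287, 515.4793225670238, 634.642600054693], 'rotation': [-0.4115955733570327, -0.26518740579129924, 0.45084364849937186, 0.7463274940737151]}
wrist {'vfov': 64.21632902838007, 'cx': 325.2395393740617, 'cy': 241.42468591397076, 'D': [-0.020046289414615306, 0.0, 0.0, 0.0, 0.0], 'xyz': [295.13354699323935, -556.3936181855701, 384.5677725541209], 'rotation': [0.814584831436965, -0.11766307725478045, 0.08264841344235199, -0.5619396697148271]}
0.1 [-0.12709728 -0.69541957 -0.12804854  0.69558715] [-0.03450786  0.88783524 -0.6364647 ] 18.700000000000003
```

View pics/top0.png

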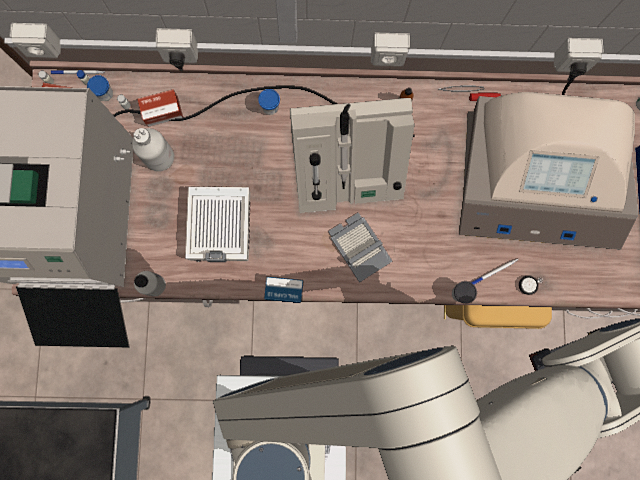

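View pics/scene0.png

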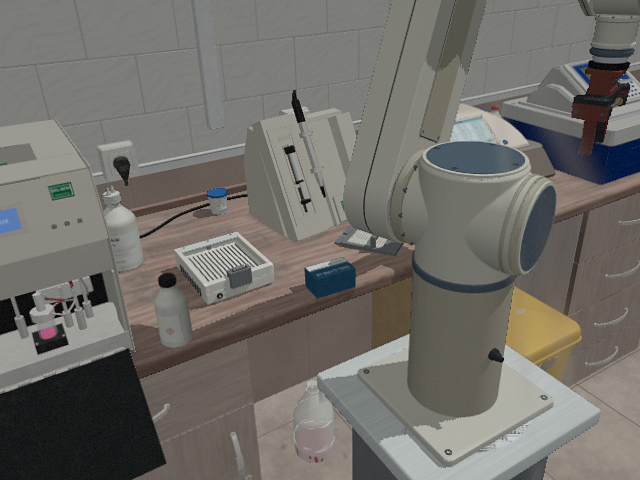

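The top view shows the housing at about (218,225) with its catch at (214,257), the frame at (360,247) lying rotated, the carton at (284,289), the bottle at (148,285) and the cup at (529,285). I'll enlarge the housing and the frame.

```bash
python3 - <<'E'
import cv2,numpy as np
im=cv2.imread("pics/top0.png")
def crop(x,y,w,h,s):
    c=cv2.resize(im[y:y+h,x:x+w],None,fx=s,fy=s,interpolation=cv2.INTER_CUBIC)
    for k in range(0,w,10):
        cv2.putText(c,str(x+k),(k*s,10),0,.35,(0,0,255),1); cv2.line(c,(k*s,12),(k*s,18),(0,0,255),1)
    for k in range(10,h,10):
        cv2.putText(c,str(y+k),(0,k*s+4),0,.35,(0,0,255),1)
    return c
cv2.imwrite("pics/top_crop.png",np.hstack([crop(180,180,76,88,5),crop(322,188,76,88,5)]))
E
```

```text
(no output)
```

View pics/top_crop.png

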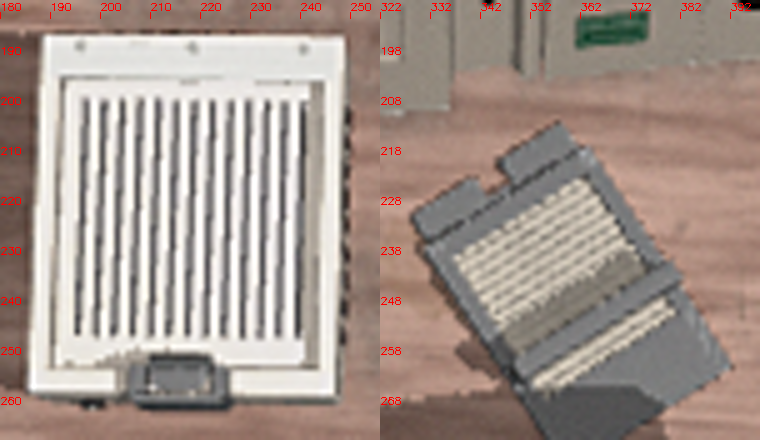

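The crop gives the housing rim corners at (188.6,187.2), (249,187.6), (185.6,258.4) and (247.6,260). On the frame, the tongue corners are (328.4,231) and (358.4,212.4), and the thick corners are (330.2,238), (364.4,218) and (392.4,261).

```bash
cat > h.py <<'E'
import numpy as np,cv2
from scipy.spatial.transform import Rotation as R
from scipy.optimize import least_squares
def rq(q): return R.from_quat([q[1],q[2],q[3],q[0]])
def qr(r): a=r.as_quat(); return np.array([a[3],a[0],a[1],a[2]])
def proj(p,P):
    """world points (mm) -> pixels, camera dict p"""
    c=rq(p["rotation"]).inv().apply(np.atleast_2d(P)-np.array(p["xyz"]))*[1,-1,-1]
    f=240/np.tan(np.radians(p["vfov"])/2)
    K=np.array([[f,0,p["cx"]],[0,f,p["cy"]],[0,0,1.]])
    return cv2.projectPoints(c,np.zeros(3),np.zeros(3),K,np.array(p["D"]))[0][:,0]
def place(L,x,y,yaw,z=0): return R.from_euler('z',yaw).apply(np.atleast_2d(L))+[x,y,z]
def fit(obs,x0,z=0):
    """obs: list of (camparams, localpts, pixels); planar pose (x,y,yaw)"""
    f=lambda v: np.concatenate([(proj(p,place(L,*v,z))-np.array(px)).ravel() for p,L,px in obs])
    s=least_squares(f,x0,x_scale=[100,100,1],loss='soft_l1'); return s.x,s.fun.reshape(-1,2)
def down(yaw): 
    """tool x down, tool y (jaw) along world direction yaw"""
    y=np.array([np.cos(yaw),np.sin(yaw),0]);x=np.array([0,0,-1.]);return R.from_matrix(np.column_stack([x,y,np.cross(x,y)]))
E
python3 - <<'E'
from h import *
from workcell import env
p=env.camera_params("top")
H=[[93,75,49.5],[93,-75,49.5],[-93,75,49.5],[-93,-75,49.5]]
v,r=fit([(p,H,[(188.6,187.2),(249,187.6),(185.6,258.4),(247.6,260)])],[600,200,0]); print("housing",v,r.round(1).tolist())
F=[[77,46,5],[77,-46,5],[59,50,10],[59,-50,10],[-75,-50,10]]
v,r=fit([(p,F,[(328.4,231),(358.4,212.4),(330.2,238),(364.4,218),(392.4,261)])],[500,-100,.5]); print("frame",v,r.round(1).tolist())
for q in((284,289),(148,285),(529,285)):
  s=least_squares(lambda a:(proj(p,[[a[0],a[1],50]])[0]-q),[500,0]); print(q,s.x.round())
E
```

```text
housing [5.19783987e+02 1.62616157e+02 1.36890634e-02] [[-0.0, -1.4], [0.1, -1.2], [0.1, 1.9], [-0.2, 0.8]]
frame [ 473.58233064 -191.3395401     0.57881561] [[-0.3, 0.3], [0.1, 0.1], [0.4, -0.3], [-0.5, -0.8], [0.3, 0.6]]
(284, 289) [361.  -5.]
(148, 285) [364. 324.]
(529, 285) [ 383. -602.]
```

```bash
python3 - <<'E'
from h import *
from workcell import env
p=env.camera_params("wrist"); T=rq(env.get_ee_rot()); e=np.array(env.get_eef_pos())
co=T.inv().apply(np.array(p["xyz"])-e); look=T.inv().apply(rq(p["rotation"]).apply([0,0,-1])); print("cam in tool",co,"look",look)
F=(473.6,-191.3,.579);Hs=(519.8,162.6,.0137)
th=np.radians(15)
for s in(0,np.pi):
  g=place([-20,0,13],*F)[0]
  for nm,pos,r in(("pick",g,down(F[2]+s)),("lift",g+[-40,0,200],down(F[2]+s)),
     ("hview",[480,162,230],down(Hs[2]+s)),
     ("place",place([-20,0,80],*Hs)[0],R.from_euler('y',th)*down(Hs[2]+s)),
     ("press",place([-55,0,45],*Hs)[0],down(Hs[2]+s))):
    q=env.inverse_kinematics(pos,qr(r)); print(s,nm,None if q is None else np.round(q,2))
E
```

```text
cam in tool [-190.4953222     0.20496541  -78.43916531] look [ 0.95864886 -0.0010374   0.28458969]
0 pick [-0.44  0.54  2.   -0.    0.6  -1.02]
0 lift [-0.48  0.16  1.96 -0.    1.03 -1.06]
0 hview [ 0.3   0.21  1.85 -0.    1.08  0.29]
0 place [0.25 0.56 1.74 0.07 1.09 0.19]
0 press [ 0.31  0.47  2.01 -0.    0.66  0.3 ]
3.141592653589793 pick [-0.44  0.54  2.   -0.    0.6   2.12]
3.141592653589793 lift [-0.48  0.16  1.96 -0.    1.03  2.09]
3.141592653589793 hview None
3.141592653589793 place None
3.141592653589793 press None
```

```bash
python3 - <<'E'
from h import *
from workcell import env
import json
Hs=(519.8,162.6,.0137);F=(473.6,-191.3,.579)
def snap(n):
    p=env.camera_params("wrist"); im=env.read_camera("wrist"); cv2.imwrite(f"pics/{n}.png",im[:,:,::-1])
    json.dump({k:(np.array(v).tolist()) for k,v in p.items()},open(f"pics/{n}.json","w"))
env.movep([470,160,180],qr(down(Hs[2]))); snap("wh"); print(env.get_t())
env.movep(place([-20,0,170],*F)[0],qr(down(F[2]))); snap("wf"); print(env.get_t(),env.get_ft_force())
E
```

```text
2.9167
4.325 [-0.27071255  0.40061987  0.00929735]
```

View pics/wh.png

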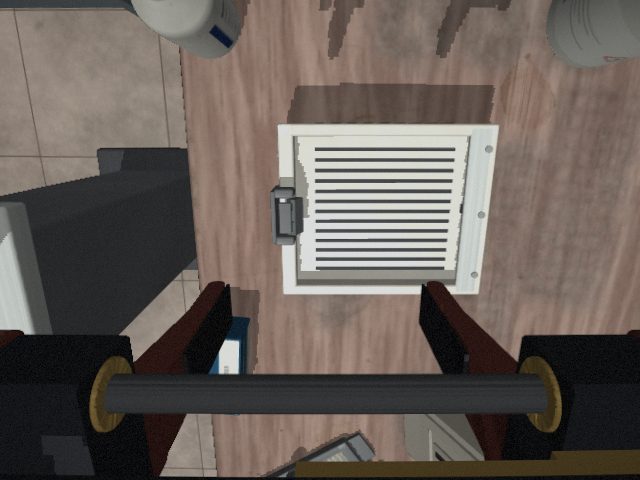

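View pics/wf.png

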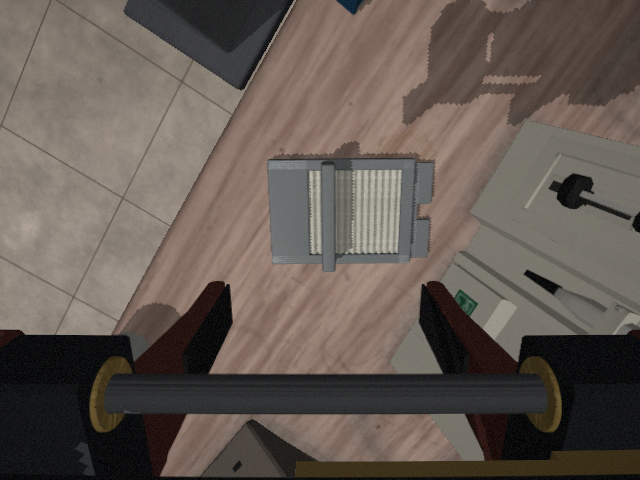

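The wrist view `wh` shows the bay with the catch tower at (287,215) and the lip strip at x 465–490. In `wf` the frame spans (268–434, 158–265), with the bar at x≈328 and the notch at (424,210). I'll crop both for exact corners.

```bash
python3 - <<'E'
import cv2,numpy as np
def crop(im,x,y,w,h,s):
    c=cv2.resize(im[y:y+h,x:x+w],None,fx=s,fy=s,interpolation=cv2.INTER_CUBIC)
    for k in range(0,w,20):
        cv2.putText(c,str(x+k),(int(k*s),10),0,.35,(0,0,255),1); cv2.line(c,(int(k*s),12),(int(k*s),18),(0,0,255),1)
    for k in range(10,h,10):
        cv2.putText(c,str(y+k),(0,int(k*s+4)),0,.35,(0,0,255),1)
    return c
a=crop(cv2.imread("pics/wh.png"),265,115,240,190,3.3)
cv2.imwrite("pics/c_h.png",crop(cv2.imread("pics/wh.png"),265,115,240,190,3.2))
cv2.imwrite("pics/c_f.png",crop(cv2.imread("pics/wf.png"),258,150,185,130,4.2))
E
```

```text
(no output)
```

View pics/c_h.png

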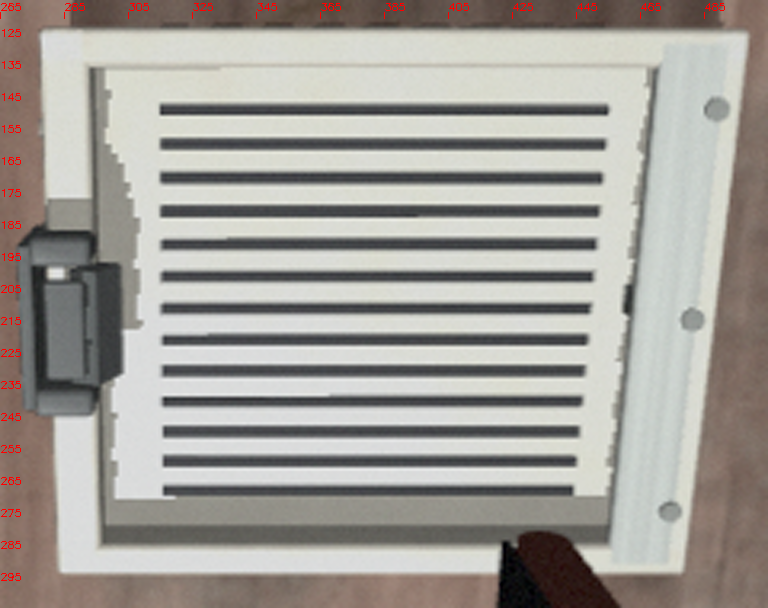

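View pics/c_f.png

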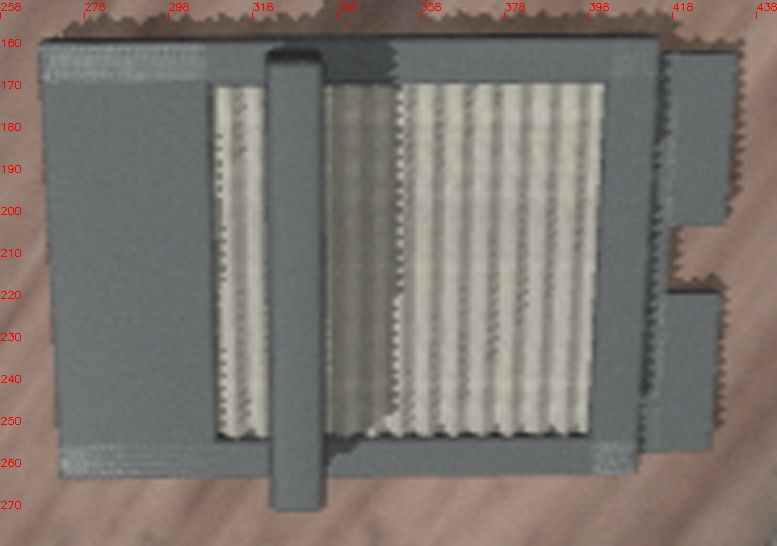

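```bash
python3 - <<'E'
from h import *
import json
ph=json.load(open("pics/wh.json"));pf=json.load(open("pics/wf.json"))
L=[[-93,75,49.5],[93,75,49.5],[-93,-75,49.5],[93,-75,49.5],[-77,65,49.5],[-77,-65,49.5],[67,65,49.5],[67,-65,49.5]]
px=[(278.1,124.7),(498.8,124.7),(283.8,293.8),(478.8,293.8),(293.1,135.9),(295.3,285.6),(471.9,135.9),(455.9,285.6)]
v,r=fit([(ph,L,px)],[520,162,0]); print("housing",v,r.round(1).tolist())
for x,z in((69,40),(69,45),(67,45.5)):
  s=least_squares(lambda a:proj(ph,place([[a[0],a[1],z]],*v))[0]-(461.2,208.7),[69,0]);print("stud?",z,s.x.round(1))
L=[[-75,50,10],[-75,-50,10],[59,50,10],[59,-50,10],[77,46,5],[77,-46,5],[-26,48,38],[-14,48,38],[-26,-48,38],[-14,-48,38]]
px=[(267.5,159.5),(272.5,263.8),(415.1,159),(409.7,262.4),(433.7,162.4),(427.5,257.4),(321.8,164.8),(334.4,164.8),(322.5,271.4),(335.1,271.4)]
v,r=fit([(pf,L,px)],[474,-191,.58]); print("frame",v,r.round(1).tolist())
E
```

```text
housing [5.21666878e+02 1.67045492e+02 1.16346357e-02] [[-4.7, -1.3], [5.3, -0.6], [-4.3, 1.3], [3.7, 1.3], [0.5, 0.4], [1.5, -0.6], [-1.1, 0.9], [-0.5, -0.6]]
stud? 40 [68.5  3.5]
stud? 45 [66.7  4.6]
stud? 45.5 [66.5  4.7]
frame [ 475.45073631 -187.67983672    0.5867833 ] [[-0.6, 0.0], [-0.4, 0.4], [0.7, -0.7], [0.1, 0.8], [0.2, -0.1], [-0.3, 0.0], [-0.8, -0.7], [1.1, -0.9], [-0.3, 0.9], [0.4, 0.8]]
```

```bash
python3 - <<'E'
from h import *
from workcell import env
F=(475.45,-187.68,.5868)
env.movep(place([-20,0,80],*F)[0],qr(down(F[2])))
env.movel(place([-20,0,14],*F)[0],max_speed=100); print(env.get_ft_force())
env.close_gripper(45); print(env.get_grip_width(),env.get_ft_force())
env.movel(place([-25,0,60],*F)[0],max_speed=100)
env.movel(place([-60,0,230],*F)[0],max_speed=200); env.pause(.2)
print(env.get_t(),env.get_eef_pos(),env.get_grip_width(),env.get_ft_force(),env.get_moment())
E
```

```text
[-0.14103849 -0.59831048  0.0774403 ]
0.2465378310868739 [ 0.69634814  0.08132239 -0.44929408]
8.7583 [ 425.02320921 -220.50645076  228.86436348] 0.7335933082249684 [ 0.77067644 -0.03710883 -0.82323727] [ 0.0251958  -0.11847356  0.0194072 ]
```

The jaws shut to 0.25 mm, where the bar should have stopped them at 12 mm, so the grasp missed. I'll look before doing anything else.

```bash
python3 - <<'E'
from h import *
from workcell import env
import json
env.open_gripper()
p=env.camera_params("wrist"); im=env.read_camera("wrist"); cv2.imwrite("pics/w2.png",im[:,:,::-1])
json.dump({k:(np.array(v).tolist()) for k,v in p.items()},open("pics/w2.json","w"))
print(env.get_grip_width(),env.get_eef_pos(),rq(env.get_ee_rot()).as_matrix().round(3).tolist(), down(.5868).as_matrix().round(3).tolist())
L=[[-75,50,10],[-75,-50,10],[59,50,10],[59,-50,10],[77,46,5],[77,-46,5],[-26,48,38],[-14,48,38],[-26,-48,38],[-14,-48,38]]
print(proj(p,place(L,475.45,-187.68,.5868)).round(0).tolist())
E
```

```text
87.76559449116846 [ 425.48335639 -220.89276107  229.99552579] [[-0.0, 0.833, 0.554], [-0.0, 0.554, -0.833], [-1.0, -0.0, -0.0]] [[0.0, 0.833, 0.554], [0.0, 0.554, -0.833], [-1.0, 0.0, 0.0]]
[[311.0, 156.0], [312.0, 247.0], [438.0, 156.0], [431.0, 247.0], [453.0, 160.0], [446.0, 242.0], [360.0, 160.0], [372.0, 160.0], [357.0, 253.0], [369.0, 253.0]]
```

View pics/w2.png

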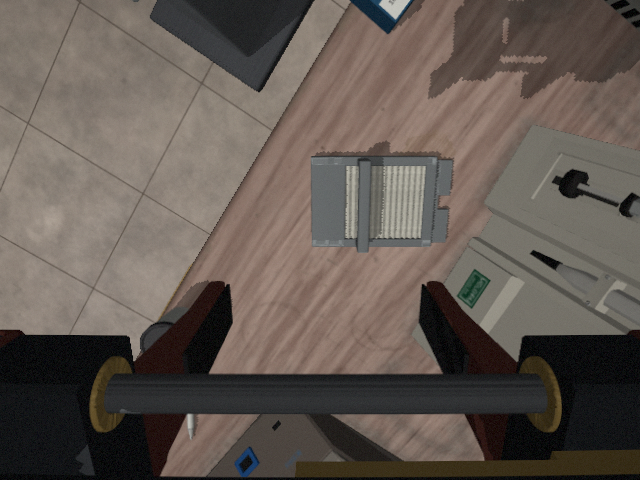

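```bash
python3 - <<'E'
from h import *
from workcell import env
p=env.camera_params("wrist"); T=rq(env.get_ee_rot()); e=np.array(env.get_eef_pos())
for l in([0,44,0],[0,-44,0],[0,44,10],[0,44,-10],[-19,44,0],[-80,0,0]): print(l,proj(p,[e+T.apply(l)]).round(0).tolist())
F=(475.45,-187.68,.5868)
env.movep(place([-20,0,80],*F)[0],qr(down(F[2])))
env.movel(place([-20,0,45],*F)[0],max_speed=100);env.pause(.3)
print(env.get_t(),env.get_eef_pos(),place([-20,0,45],*F)[0])
cv2.imwrite("pics/w3.png",env.read_camera("wrist")[:,:,::-1])
E
```

```text
[0, 44, 0] [[407.0, 280.0]]
[0, -44, 0] [[243.0, 280.0]]
[0, 44, 10] [[406.0, 297.0]]
[0, 44, -10] [[408.0, 262.0]]
[-19, 44, 0] [[415.0, 295.0]]
[-80, 0, 0] [[325.0, 371.0]]
11.65 [ 459.13735967 -198.91279453   45.53382058] [ 458.79566446 -198.75398337   45.        ]
```

View pics/w3.png

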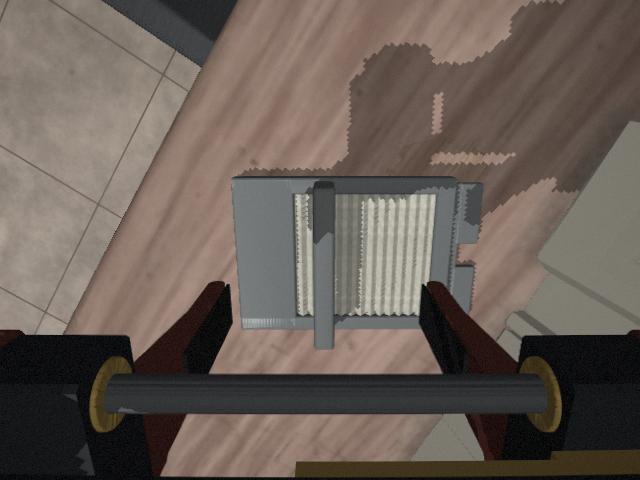

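The frame has not moved and the fingers straddle the bar. In this image, though, the tip faces, which are ±44 mm apart, sit at x 231 and 432. That puts them about 30 mm nearer the camera than the stated TCP, so the fingers seem to end short of it. I'll find their real end by touch.

```bash
python3 - <<'E'
from h import *
from workcell import env
F=(475.45,-187.68,.5868)
env.movel(place([-20,0,14],*F)[0],max_speed=100);env.pause(.2)
f0=np.array(env.get_ft_force());print(env.get_eef_pos(),f0)
z=14
while z>-30:
    z-=3; env.movel(place([-20,0,z],*F)[0],max_speed=40); env.pause(.1)
    f=np.array(env.get_ft_force())-f0; print(z,round(env.get_eef_pos()[2],1),f.round(1))
    if f[2]>2.5 or np.linalg.norm(f)>6: break
print(env.get_t())
E
```

```text
[ 459.22485339 -198.94363668   14.51373315] [ 0.59942456 -0.69819271  0.2713507 ]
11 11.0 [-1.3  0.6 -1. ]
8 7.9 [-0.5  0.5 -0.6]
5 4.9 [-0.3  1.3 -1. ]
2 2.0 [-0.6  0.4 -0.6]
-1 -1.1 [-0.5  0.4  0.6]
-4 -4.1 [-0.1  0.2 -0.8]
-7 -7.1 [0.1 0.  0.8]
-10 -10.1 [-1.   0.7 -1.2]
-13 -13.0 [-0.7  1.   0.4]
-16 -16.1 [-0.1  1.1  0. ]
-19 -17.7 [-4.8  2.  18.8]
16.2083
```

Contact came at TCP z ≈ -17 against a frame top at z 10, so the fingers really end about 27 mm short of the stated TCP. I'll back up and grip with that offset.

```bash
python3 - <<'E'
from h import *
from workcell import env
F=(475.45,-187.68,.5868)
env.movel(place([-20,0,-10],*F)[0],max_speed=60);env.pause(.2); print(env.get_ft_force())
env.close_gripper(45); env.pause(.2); print(env.get_grip_width(),env.get_ft_force(),env.get_eef_pos())
if env.get_grip_width()>8:
    env.movel(place([-25,0,40],*F)[0],max_speed=100)
    env.movel(place([-60,0,150],*F)[0],max_speed=200); env.pause(.4)
    print(env.get_t(),env.get_eef_pos(),env.get_grip_width(),env.get_ft_force(),env.get_moment())
    cv2.imwrite("pics/w4.png",env.read_camera("wrist")[:,:,::-1])
E
```

```text
[-0.27355808  0.46944911  0.39281626]
11.93719900409938 [-0.57337175  0.09815858  0.48111848] [ 458.77107024 -198.77115026   -9.98784392]
19.8333 [ 425.32915955 -220.67403566  149.43818676] 11.59455687979582 [-0.04837139  1.26235835 -1.90415419] [ 0.06710596 -0.07324349 -0.00130027]
```

View pics/w4.png

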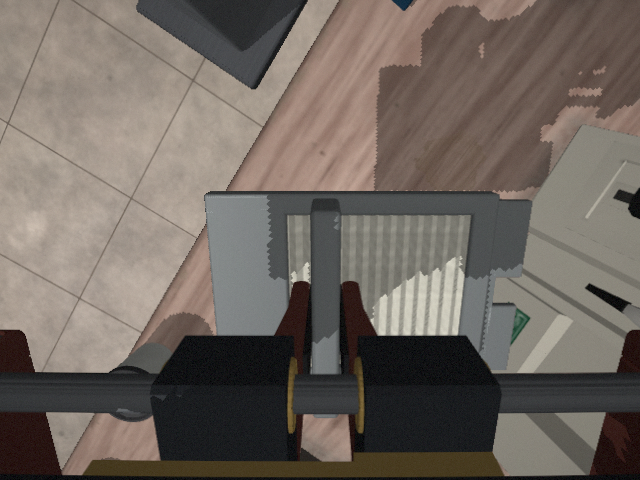

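The bar is now gripped (11.9 mm) and the frame hangs level. Next I check the hold against the image, carry the frame over tilted, and touch the bay floor just short of the lip.

```bash
cat >> h.py <<'E'
HS=(521.7,167.0,.0116)
def tcp(x,y,z,deg,dz=-10.):
    """TCP pose for tongue tip at housing (x,y,z), frame pitched deg tongue-down"""
    Rf=R.from_euler('z',HS[2])*R.from_euler('y',np.radians(deg))
    return place([x,y,z],*HS)[0]+Rf.apply([-97,0,dz]), qr(Rf*down(0))
E
python3 - <<'E'
from h import *
from workcell import env
p=env.camera_params("wrist");T=rq(env.get_ee_rot());e=np.array(env.get_eef_pos())
Rf=T*down(0).inv()
print("pred",proj(p,e+Rf.apply(np.array([[-75,50,10],[59,50,10],[77,46,5]])+[20,0,10])).round(0).tolist(),"seen [205,193],[498,193],[531,200]")
env.movep(*tcp(61,3.5,115,15)); print(env.get_t())
env.movel(tcp(61,3.5,46,15)[0],max_speed=120); env.pause(.3)
f0=np.array(env.get_ft_force()); z=46; print(f0)
while z>27:
    z-=1.5; env.movel(tcp(61,3.5,z,15)[0],max_speed=30); env.pause(.05)
    f=np.array(env.get_ft_force())-f0; print(z,f.round(1))
    if f[2]>3.5 or np.linalg.norm(f)>8: break
print(env.get_t(),env.get_grip_width())
E
```

```text
pred [[202.0, 193.0], [500.0, 194.0], [533.0, 200.0]] seen [205,193],[498,193],[531,200]
21.3583
[ 0.30820606  0.04901469 -1.582435  ]
44.5 [-0.2  0.2 -0.3]
43.0 [ 0.  -0.2 -0. ]
41.5 [-0.9  0.4 -0.8]
40.0 [-0.4  0.9 -0.3]
38.5 [-0.  -0.7 -1. ]
37.0 [-0.   1.  -0.8]
35.5 [-1.1  0.7 -0.4]
34.0 [-1.1 -0.6  3.4]
32.5 [-3.3  0.6  6.9]
25.0833 11.500106004183714
```

The floor shows up at a commanded z ≈ 34.5, as expected. Now I feel for the stud.

```bash
python3 - <<'E'
from h import *
from workcell import env
env.movel(tcp(61,3.5,36,15)[0],max_speed=40); env.pause(.15)
done=False; t0=env.get_t()
for y in (3.5,7,0,10.5,-3.5,14,-7,-10.5,-14):
    env.movel(tcp(64,y,36,15)[0],max_speed=60); env.pause(.15); f0=np.array(env.get_ft_force()); x=64
    while x<77.5:
        x+=1.25; env.movel(tcp(x,y,36,15)[0],max_speed=35); f=np.array(env.get_ft_force())-f0
        if abs(f[0])>5 or np.linalg.norm(f)>9: break
    env.pause(.1); f=np.array(env.get_ft_force())-f0
    print(y,x,f.round(1),round(env.get_t(),2))
    if x>=76: done=True; break
    if env.get_t()-t0>14: break
print(done,env.get_eef_pos(),tcp(x,y,36,15)[0],env.get_grip_width())
E
```

```text
3.5 77.75 [-5.2 -0.5  1.6] 28.73
True [502.27840353 170.18253447  51.3881099 ] [503.1276522  170.28478659  51.44618911] 11.695088855750669
```

The tongue slid fully in at the first try and met the end wall at a commanded 77.75. Force stayed low at the stud's position, so the notch is over it. Next I lower the catch end onto the nose, release, and press with closed fingers.

```bash
python3 - <<'E'
from h import *
from workcell import env
env.movel(tcp(77,3.5,36,15)[0],max_speed=30)
for d in (12,10,8.5):
    p,q=tcp(77,3.5,35.5,d); env.movel(p,frame=q,max_speed=40) if False else env.movep(p,q)
    env.pause(.1); print(d,np.round(env.get_ft_force(),1))
env.open_gripper(); env.pause(.2); print(env.get_grip_width(),np.round(env.get_ft_force(),1))
p,q=tcp(77,3.5,35.5,8.5); up=-rq(q).apply([1,0,0]); env.movel(p+60*up,max_speed=150)
print(env.get_t())
cv2.imwrite("pics/w5.png",env.read_camera("wrist")[:,:,::-1]); cv2.imwrite("pics/s5.png",env.read_camera("scene")[:,:,::-1])
a=cv2.imread("pics/w5.png"); b=cv2.resize(cv2.imread("pics/s5.png")[210:320,160:300],None,fx=3,fy=3)
c=np.zeros((480,800,3),np.uint8); c[:,:430]=a[:,200:630][:, :430]; c[:330,430:]=b[:,:370]; cv2.imwrite("pics/m5.png",c)
E
```

```text
12 [-3.5 -0.4 -1.5]
10 [-3.8 -1.  -1. ]
8.5 [-2.1 -1.2 -2. ]
87.8707449283174 [-0.4  0.6  0.6]
32.0167
```

View pics/m5.png

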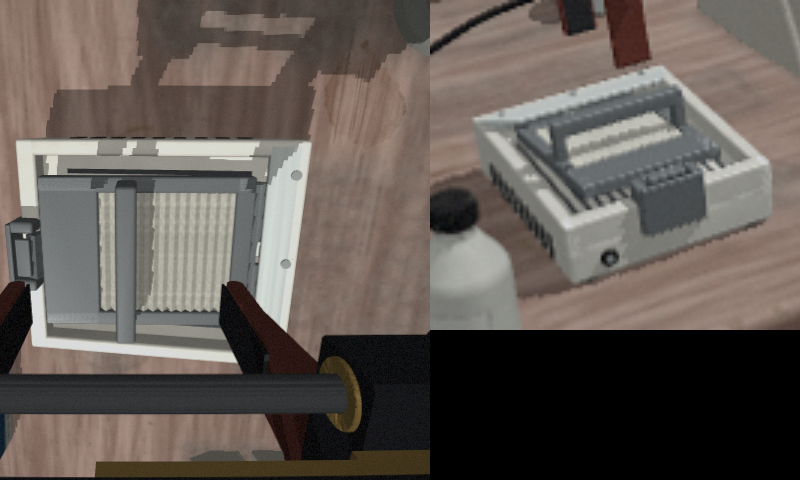

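The tongue is under the lip, which runs at x≈265 in the left view, and the catch end rests up on the nose at (40,255). Now I press on the land.

```bash
python3 - <<'E'
from h import *
from workcell import env
P=lambda z: place([-53,3.5,z],*HS)[0]
env.movep(P(75),qr(down(HS[2]))); env.close_gripper(20); env.movel(P(45),max_speed=100); env.pause(.2)
f0=np.array(env.get_ft_force()); z=45
while z>8:
    z-=1.5; env.movel(P(z),max_speed=30); f=np.array(env.get_ft_force())-f0; print(z,round(env.get_eef_pos()[2],1),f.round(1))
    if f[2]>28: break
env.pause(.3); print((np.array(env.get_ft_force())-f0).round(1),env.get_t())
E
```

```text
43.5 43.6 [0.3 0.3 0.3]
42.0 41.9 [-0.1 -0.4 -0.7]
40.5 40.4 [-0.3 -0.  -0.6]
39.0 38.9 [ 1.1  1.3 -0.3]
37.5 37.4 [ 0.4  0.2 -0.5]
36.0 35.9 [-0.6 -0.1 -0.7]
34.5 34.4 [ 0.4 -0.7  0.5]
33.0 33.0 [ 0.  -0.1  0.8]
31.5 31.4 [-1.7 -0.3  1.9]
30.0 29.8 [-0.4 -0.4  0.5]
28.5 28.4 [-0.  -0.5  0.5]
27.0 26.9 [ 0.7 -0.8 -0.4]
25.5 25.4 [-0.4 -0.1 -0. ]
24.0 23.9 [ 0.3 -0.4 -0. ]
22.5 22.4 [-0.4  0.1 -0.1]
21.0 20.9 [-0.2 -0.3  0.6]
19.5 19.4 [ 0.8 -0.7  0.3]
18.0 17.9 [ 0.1 -0.2  0.1]
16.5 17.4 [-2.9 -2.  13.2]
15.0 17.3 [-7.4 -3.3 33.1]
[-7.7 -2.3 32.1] 39.775
```

Hard contact came at TCP z 17.4, so the fingertips are at about 45 mm, which is the seated height of the land. I'll retract and check.

```bash
python3 - <<'E'
from h import *
from workcell import env
import json
P=lambda x,y,z: place([x,y,z],*HS)[0]
env.movel(P(-53,3.5,90),max_speed=150)
env.movep(P(-35,-5,150),qr(down(HS[2]))); env.pause(.3)
p=env.camera_params("wrist"); a=env.read_camera("wrist")[:,:,::-1]; s=env.read_camera("scene")[:,:,::-1]
cv2.imwrite("pics/w6.png",a);cv2.imwrite("pics/s6.png",s)
json.dump({k:(np.array(v).tolist()) for k,v in p.items()},open("pics/w6.json","w"))
print(env.get_t(),np.round(env.get_ft_force(),1))
# predicted seated corners (frame at housing x 0..2)
L=np.array([[-75,50,10],[-75,-50,10],[59,50,10],[-26,48,38],[-26,-48,38]])
px=proj(p,place(L+[1,3.5,35],*HS)); print(px.round(0).tolist())
x0,y0=[int(v) for v in px.min(0)-[40,30]]; print(x0,y0)
w=cv2.resize(a[max(y0,0):y0+170,x0:x0+225],None,fx=2.2,fy=2.2); b=cv2.resize(s[215:315,165:290],None,fx=2.4,fy=2.4)
c=np.zeros((400,800,3),np.uint8); c[:w.shape[0],:w.shape[1]]=w[:400]; c[:b.shape[0],500:500+b.shape[1]]=b[:,:300]; cv2.imwrite("pics/m6.png",c)
E
```

```text
41.1833 [-0.3  0.3 -0.3]
[[275.0, 155.0], [280.0, 279.0], [453.0, 155.0], [342.0, 161.0], [340.0, 291.0]]
235 125
```

View pics/m6.png

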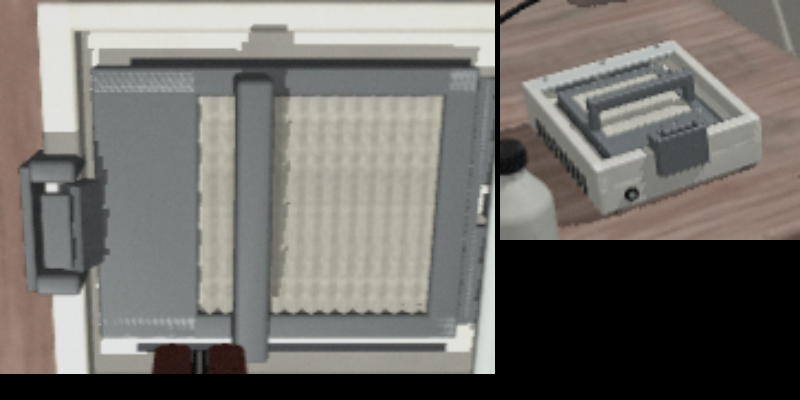

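The frame lies flat in the bay and its corners are within 3 px of the seated prediction. The nose at (80–104, 180–265) overlaps the frame end at x≈95. As a last check, I compare the nose position with the first view, where the catch was fully out.

```bash
python3 - <<'E'
from h import *
import json
for n,x,y in(("wh",265+122/3.2,115+300/3.2),("w6",235+104/2.2,125+220/2.2)):
    p=json.load(open(f"pics/{n}.json"))
    s=least_squares(lambda a:proj(p,place([[a[0],a[1],49]],*HS))[0]-(x,y),[-70,0]); print(n,"nose x",s.x.round(1))
    g=cv2.imread(f"pics/{n}.png",0); r=int(y); print(g[r-4:r+5,int(x)-12:int(x)+9].mean(0).round().astype(int).tolist(), int(x)-12)
p=json.load(open("pics/w6.json"))
L=np.array([[-75,50,10],[-75,-50,10],[59,50,10],[77,0,5]])
for nm,z in(("frame z top",45),):
  for q in((278,156),(282,279),(452,156)):
    s=least_squares(lambda a:proj(p,place([[a[0],a[1],z]],*HS))[0]-q,[0,0]); print(q,s.x.round(1))
E
```

```text
wh nose x [-70.2   5.2]
[57, 82, 102, 96, 70, 60, 60, 60, 62, 61, 61, 75, 117, 145, 145, 145, 160, 202, 218, 218, 218] 291
w6 nose x [-69.8   0.4]
[107, 98, 65, 63, 64, 64, 64, 66, 65, 64, 65, 68, 76, 87, 117, 129, 128, 127, 128, 128, 126] 270
(278, 156) [-71.8  52.9]
(282, 279) [-71.9 -46.6]
(452, 156) [59.3 53.1]
```

```bash
python3 -c "
from workcell import env
print(env.get_t(),env.get_ft_force()); env.finish_job(); print('done')"
```

```text
41.1833 [-0.33372599  0.28450704 -0.26783583]
the job is handed in; nothing more can be done
done
```

The filter frame is back in the bay, flat under the catch, and released; I handed the job in at 41.2 s. I gripped it by the bar and carried it over tilted 15°. The tongue slid under the lip onto the stud at the first sideways position, which I had read from the stud's glimpse in the wrist image. I then lowered the catch end, let go, and pressed it down with closed fingers.

**Last checks:**
- **Seating:** the press met a hard stop with the fingertips at about 45 mm, the seated height. The frame's corners appear within about 3 px of where they should be when flat.
- **Catch:** the nose tip measures at x -69.8 mm, against -70.2 mm when it was fully out at the start, with the frame end under it.
- **Robot and bystanders:** the force on the tool was about zero when I handed in. I never went near the cup, bottle or carton on purpose, but I did not measure their positions again.

**What failed or disagreed:**
- **First grasp:** it closed on nothing because the fingers end about 27 mm short of the stated TCP. I found that by touch and corrected for it.
- **Cameras:** the top and wrist cameras differed by about 4 mm in y. I used the wrist camera throughout.
- **Housing length:** its outer edges looked shorter than the stated 186 mm, so I relied on the bay edges.
- **Snap force:** at most 2 N showed between steps while pressing, where 5 to 15 N was expected. The snap probably fell between readings, so the catch check rests on the image and the hard stop.

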